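# Empty the offcut pan through the bin's sprung flap

## Robot

A 6-joint arm with a two-finger parallel gripper is mounted at the origin on a cart in front of the work surface, level with it; the furniture and walls round the work are solid. World frame = base frame: x ahead of the robot, y to its left, z up, the work surface at z = 0. Lengths are in m, angles in rad, forces in N, time in s.
With the tool pointing down it reaches from about 0.275 to 0.825 m from the base axis. Payload 4.9 kg.
Tool frame: the origin (TCP) lies midway between the tips of the shut fingers; the grasp point (between the pads) lies manip.grip_point_offset behind it (manip.grip_point_offset is the distance from the TCP to the grasp point, in m); z points along the fingers, y is the line along which they close (so a half turn about z gives the same grasp; the last joint's range is limited). The gripper opens to 85 mm and grips with 20 to 120 N. Pads are 22 mm wide; open, the fingers measure 114 mm over their backs; the gripper's body (76 mm by 85 mm) begins 54 mm behind the grasp point. The pads swing forward as they close: fully open they stand 13 mm farther back than shut.
Start: joints at [1.149, 0.326, -0.193, 1.052, 0, 1.437], TCP at [0.156, 0.527, 0.231] pointing down, gripper open.
Joint ranges: [-2.65, 2.65], [-0.97, 1.79], [-1.3, 1.35], [-1.93, 2.1], [-1.47, 1.37], [-3.14, 3.14]. Speed limits (rad/s): [2.57, 2.57, 3.14, 3.14, 3.14, 3.14].

## Interface

Orientations are given as a 3x3 rotation matrix whose columns are the frame's x, y, z axes.
In Python, from bench import sensors, optics, hand_in, nets, manip gives the robot as it stands.
- The arm moves only by the tool apply_moves, never from a script. Its argument "commands" is a list of rows, each an object with "translation": the shift along the tool's x, y, z in units of 30 mm (1.0 is 30 mm), a list of three; "delta_rot": the turn, a rotation vector about the tool's x, y, z in units of 5 degrees (1.0 is 5 degrees), a list of three; "gripper": the opening, from -1 (shut) to 1 (fully open). In form: [{"translation": [dx, dy, dz], "delta_rot": [wx, wy, wz], "gripper": gripper}, ...]. A call has 1 to 8 rows; each row is the pose to reach, as a shift and turn from the pose commanded when the call began, along the tool's axes at that moment; what a row does not reach only later rows make up. A row lasts 1/10 s, in which the tool goes at most 50 mm and 8.59 degrees, less where a joint would pass 70% of its speed; a pose out of reach is approached as far as the arm can. A call with a gripper value outside its range is refused whole. The fingers move at their own pace and stop on an object; the grip force is fixed at half the most. Time passes only in rows, so rows that repeat a pose let the fingers close. It gives the time, the measured TCP pose, the force, the opening and the grip force at its end, in the units of the state.
- sensors.read_state(): the state, without advancing time (a new reading comes with each control period).
- optics.get_image(name): name is "scene" or "top"; returns the picture (400x640x3 uint8, red, green, blue); there is no depth.
- optics.camera_model(name): a dict with "camera_matrix" (3x3 intrinsics, pixels), "k1" (the pictures are not rectified: a ray, as slopes to the right and down, at radius r is drawn at 1 + k1 r^2 times it, then the intrinsics apply), "R" (3x3) and "t" (3): a world point X has camera coordinates R X + t. Camera axes: x right, y down, z forward; pixel columns grow to the right and rows downward; lengths in m; the calibration is good to about 2 mm. A picture is of the moment at which its call begins. camera_model takes no time and is no camera call.
- hand_in(): hands the job in; it is judged then, once.
Trained networks look in the newest picture that a camera, given by its name, has taken for a name from the list of things; names that differ only in an ending like _2 or _b are one class to them, and where a whole thing is asked for, a point or a joint stands for the part that bears it (a point fixed in the world has none). Each returns a list of dicts, best first, with "score" (0 to 1); they miss things now and then, are a little off and sometimes report something else, mostly with a low value. They report only what shows in the picture. A call takes as long as a camera call.
- nets.trace(label, camera): "region" (400x640 bool, what is visible of it) and "box" ([left, top, width, height] in pixels, round what is visible of it).
The state is a dict: "time_s": time; "joints": joint angles; "dq": joint speeds; "effort": joint torques, N m; "eef_pos": TCP position; "ee_rot": TCP orientation; "wrist_force": force on the tool from outside, world axes, zero at the start; "torque": the same for the moment, N m; "width": opening from 0.0 (shut) to 1.0 (fully open); "gripper_force": force on a finger pad.
Only numpy, scipy, OpenCV 4.12 (cv2) and the standard library are available. Lean on these libraries where they do the work, as an engineer would, in place of code of your own. Each camera call takes 0.05 s, during which the arm holds its last target. There are 200 camera calls.

## Task

Clear the offcuts off the saw: pick up the open-mouthed pan of offcuts, press the bin's sprung flap down with the pan's front edge and tip all three offcuts into the bin. Then ease the flap slowly back up until it is fully shut, never letting it snap, and set the empty pan down flat on the table, leaving the other things as they lie.

Things in the scene. Friction and masses are not known exactly. Their poses are not given: they have to be found in the camera images.
- bin: fixed hollow green steel offcut bin, 240 (x) x 200 (y) x 210 mm high, walls 4 mm. Origin: centre of its underside, z up. Its top has, from the -x end: a 16 mm strip with the hinge, the bare-metal sprung flap (138 mm long), a fixed cover over the rest. Offcuts go in by sliding along +x down the opened flap and under the cover. Opening 192 mm wide in y
- flap_hinge (a point): middle of the flap's hinge line, level with the bin's top: 104 mm from the bin's centre toward its -x end, 210 mm above the table; the hinge line runs along the bin's y
- flap (a joint): angle of the bin's bare-metal flap in rad: 0 fully shut (level, 1.5 mm below the bin's top), grows as it is pushed down into the bin, stop at 0.95. A spring shuts it (about 0.25 N m net at 0, 0.5 N m at 0.7 rad: some 5 N to push it at 90 mm from the hinge); the offcuts' weight alone does not open it; let go, it snaps up at over 10 rad/s
- flap_edge (a point): middle of the flap's free edge, 138 mm from the hinge; it swings down into the bin
- pan: loose sheet-metal scoop pan 170 (x) x 134 (y) mm, 0.38 kg, floor 3 mm; lips 45 mm high at the back (+x) and sides (down to 12 mm at the mouth), open mouth at -x. Origin: centre of its underside. A strap over x = 0 carries a wooden grip 86 mm long in y, 20 mm thick in x, 24 mm high, its middle 110 mm up: grasp it from above, fingers closing along x.
- pan_grip (a point): middle of the pan's wooden grip
- pan_nose (a point): middle of the pan's front edge (underside) at the mouth, 85 mm from the origin along -x
- offcut_2: wooden block 60 x 90 x 30 mm lying in the pan, 0.11 kg; origin: centre of its underside
- offcut_4: wooden block 50 x 70 x 50 mm lying in the pan, 0.08 kg; origin: centre of its underside
- wedge: wooden wedge 36 x 119 x 28 mm lying in the pan, 0.06 kg; origin: centre of its underside. The slope at which the offcuts begin to slide on the pan's or flap's metal differs each time, between about 23 and 37 degrees, so see or feel that the pan is empty before easing the flap up
- grease_tin: bystander: blue round tin, 69 mm across, 47 mm high, origin under its centre
- star_knob: bystander: black star knob standing on its head, 48 mm across, 62 mm high, origin under its centre
- bench_brush: bystander: dust brush 35 x 255 x 50 mm on the sliding table, origin under its centre

How it is judged:
On the way, in this order (a step that is already met when the one before it is completed fails the run):
1. the flap is pressed open (over 0.45 rad) by the tipped pan (over 0.5 rad of tilt) (value of joint flap above 0.45 rad and angle between pan's own z axis and vertical above 0.5 rad and contact force between pan and bin above 0.5 N), for 0.2 s.
2. the flap is back shut and the pan no longer touches the bin (value of joint flap below 0.03 rad and contact force between pan and bin below 0.1 N), for 0.2 s.
At the end, for the whole second after the job is handed in: The flap is shut (under 0.03 rad), all three offcuts lie inside the bin below its top, and the pan stands flat on the table (under 0.08 rad of tilt, underside within 10 mm of the table top), released and at rest (value of joint flap below 0.03 rad and z of each of offcut_2, offcut_4, wedge in the frame of bin below 0.205 m and x of offcut_2 in the frame of bin between -0.12 and 0.12 m and y of offcut_2 in the frame of bin between -0.1 and 0.1 m and x of offcut_4 in the frame of bin between -0.12 and 0.12 m and y of offcut_4 in the frame of bin between -0.1 and 0.1 m and x of wedge in the frame of bin between -0.12 and 0.12 m and y of wedge in the frame of bin between -0.1 and 0.1 m and angle between pan's own z axis and vertical below 0.08 rad and height (world z) of pan between -0.01 and 0.01 m and linear speed of pan below 0.02 m/s); the robot touches nothing.
It fails at once if the flap snaps shut (closing faster than 2 rad/s within the last 0.25 rad) (value of joint flap below 0.25 rad and velocity of joint flap below -2 rad/s).
It fails at once if a bystander (tin, star knob, brush) is moved by more than 30 mm (distance of any of grease_tin, star_knob, bench_brush from where it was at the start of the episode above 0.03 m).
It also fails if it takes over 61 s, if anything falls off the work surface, if the arm or the gripper's body presses on something with over 40 N, if the wrist force passes 120 N, or if a joint passes its speed limit or range.

## Working session

There is one attempt and no reset: what is moved stays moved. The work goes in short steps, Python scripts to look and compute and a tool call to move; the robot and the scene stay as the last step left them, time stands still between calls to the robot, and variables do not carry over. Pictures are saved under pics/ and viewed, at most 10 in all, crops included, and the job is handed in when it is done.

Besides the shell and the picture viewer there is one more tool, called after ">>>" by a JSON object that holds its "method" and its "body", one argument or row to a line. apply_moves: Moves the arm, as the interface text tells. Its arguments: {"type":"object","properties":{"commands":{"type":"array"}},"required":["commands"]}

```bash
mkdir -p pics; cat > h.py <<'E'
import numpy as np, cv2
from bench import sensors, optics, hand_in, nets, manip
def ray(cam,uv):
    m=optics.camera_model(cam);K=np.array(m["camera_matrix"]);k=m["k1"]
    d=np.linalg.solve(K,np.array([uv[0],uv[1],1.0]))[:2];r=np.hypot(*d);s=r
    for _ in range(30): s=r/(1+k*s*s)
    d=d*(s/r if r>0 else 1);R=np.array(m["R"]);t=np.array(m["t"])
    return -R.T@t, R.T@np.array([d[0],d[1],1.0])
def atz(cam,uv,z):
    o,d=ray(cam,uv);return o+d*(z-o[2])/d[2]
def tri(a,b):
    o1,d1=ray("scene",a);o2,d2=ray("top",b)
    A=np.stack([d1,-d2],1);s=np.linalg.lstsq(A,o2-o1,rcond=None)[0]
    p,q=o1+d1*s[0],o2+d2*s[1];return (p+q)/2,np.linalg.norm(p-q)
def proj(cam,X):
    m=optics.camera_model(cam);c=np.array(m["R"])@X+np.array(m["t"]);d=c[:2]/c[2]
    d=d*(1+m["k1"]*(d@d));return (np.array(m["camera_matrix"])@[d[0],d[1],1])[:2]
def save(cam,n):
    im=optics.get_image(cam);cv2.imwrite("pics/"+n,cv2.cvtColor(im,cv2.COLOR_RGB2BGR));return im
E
python3 - <<'E'
from h import *
for c in("scene","top"):
    save(c,c+"0.png");m=optics.camera_model(c);print(c,np.round(-np.array(m["R"]).T@m["t"],3),np.round(m["camera_matrix"],1).tolist())
    for l in("bin","flap","pan","pan_grip","offcut_2","offcut_4","wedge","grease_tin","star_knob","bench_brush"):
        for r in nets.trace(l,c)[:2]:
            g=r["region"];ys,xs=np.nonzero(g)
            print(c,l,round(r["score"],2),r["box"],len(xs),np.round(cv2.minAreaRect(np.stack([xs,ys],1).astype(np.float32))[0]) if len(xs) else None)
print(sensors.read_state(), manip.grip_point_offset)
E
```

```text
scene [ 1.009 -0.339  0.876] [[376.0, 0.0, 315.7], [0.0, 376.0, 195.1], [0.0, 0.0, 1.0]]
scene bin 0.73 [128.0, 196.4, 154.6, 170.0] 15375 [211. 280.]
scene flap 0.6 [167.9, 209.0, 95.3, 91.3] 4961 [215. 251.]
scene pan 0.8 [275.3, 174.6, 53.4, 57.1] 1509 [303. 200.]
scene pan 0.29 [168.1, 209.5, 92.5, 93.4] 4944 [215. 252.]
scene pan_grip 0.97 [277.9, 174.8, 52.0, 53.8] 1401 [303. 201.]
scene pan_grip 0.49 [309.8, 185.0, 14.7, 32.6] 364 [318. 201.]
scene offcut_2 0.83 [278.8, 189.8, 29.8, 32.4] 683 [294. 207.]
scene offcut_2 0.48 [284.7, 185.1, 25.5, 13.0] 266 [297. 189.]
scene offcut_4 0.83 [278.8, 189.8, 29.8, 32.4] 683 [294. 207.]
scene offcut_4 0.48 [284.7, 185.1, 25.5, 13.0] 266 [297. 189.]
scene wedge 0.75 [307.7, 185.4, 18.3, 33.2] 429 [318. 201.]
scene wedge 0.52 [278.8, 175.1, 52.4, 57.6] 1381 [302. 201.]
scene grease_tin 0.83 [314.3, 272.3, 26.7, 30.1] 742 [328. 285.]
scene star_knob 0.66 [345.1, 264.9, 23.3, 21.1] 296 [356. 277.]
scene star_knob 0.63 [275.9, 175.2, 55.8, 52.0] 1574 [302. 200.]
scene bench_brush 0.34 [278.2, 172.0, 50.3, 57.5] 1371 [303. 201.]
top [0.409 0
[... 1154 characters left out ...]
6,  1.43659837e+00]), 'dq': array([ 1.39610181e-03, -6.53247798e-04, -1.82613431e-03, -1.63470705e-04,
        3.87898978e-07, -9.72297548e-05]), 'effort': array([-3.12525863e-04, -4.43342829e+01,  2.62757510e+01,  1.22738467e-03,
       -1.65555657e-04,  7.35391950e-06]), 'eef_pos': array([0.15611039, 0.52738983, 0.23130948]), 'ee_rot': array([[-9.58868495e-01,  2.83850680e-01,  1.59093820e-05],
       [ 2.83850681e-01,  9.58868495e-01,  3.01947511e-05],
       [-6.68420448e-06,  3.34686844e-05, -9.99999999e-01]]), 'wrist_force': array([-0.29966865, -0.62974068,  0.92133592]), 'torque': array([-0.05457514, -0.03861055,  0.01604954]), 'gripper_force': 0.0, 'width': 0.9994402732768104} 0.0187
```

View pics/scene0.png

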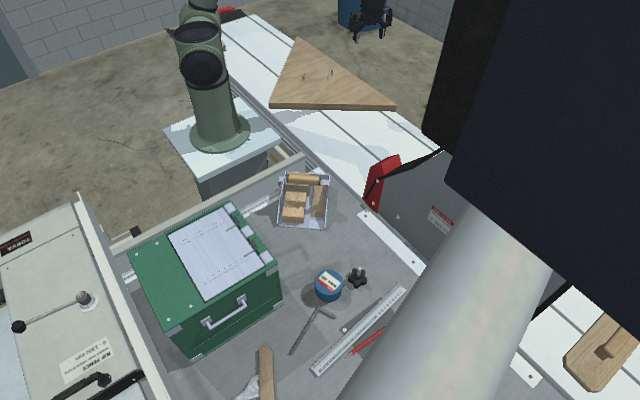

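View pics/top0.png

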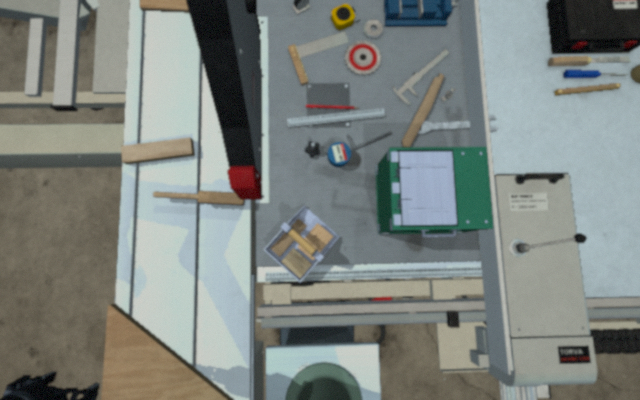

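```bash
python3 - <<'E'
from h import *
s=cv2.imread("pics/scene0.png");t=cv2.imread("pics/top0.png")
a=cv2.resize(s[160:245,260:345],None,fx=4.6,fy=4.6,interpolation=cv2.INTER_CUBIC)
b=cv2.resize(t[200:285,257:342],None,fx=4.6,fy=4.6,interpolation=cv2.INTER_CUBIC)
cv2.imwrite("pics/z.png",np.hstack([a,b]))
c=cv2.resize(s[190:370,120:300],(399,399),interpolation=cv2.INTER_CUBIC)
d=cv2.resize(t[135:245,370:500],(399,338),interpolation=cv2.INTER_CUBIC);d=cv2.copyMakeBorder(d,0,61,0,0,0)
cv2.imwrite("pics/zb.png",np.hstack([c,d]))
for p in([0,0,0],[.156,.527,.231],[.28,.1,0]): print(p,proj("scene",np.array(p)),proj("top",np.array(p)))
for uv in ((370,225),(378,150),(495,235),(488,148),(262,0),(262,278),(165,195),(242,198)): print(uv,np.round(atz("top",uv,0),3))
E
```

```text
[0, 0, 0] [220.25833698 132.60199428] [322.98593852 403.24166755]
[0.156, 0.527, 0.231] [368.16051043  44.06846244] [ 79.09903745 379.42977354]
[0.28, 0.1, 0] [288.21998287 166.0151458 ] [285.60067912 299.47307752]
(370, 225) [ 0.488 -0.153  0.   ]
(378, 150) [ 0.717 -0.187  0.   ]
(495, 235) [ 0.45  -0.525  0.   ]
(488, 148) [ 0.717 -0.528  0.   ]
(262, 0) [1.218 0.164 0.   ]
(262, 278) [0.342 0.167 0.   ]
(165, 195) [0.59  0.451 0.   ]
(242, 198) [0.577 0.226 0.   ]
```

View pics/z.png

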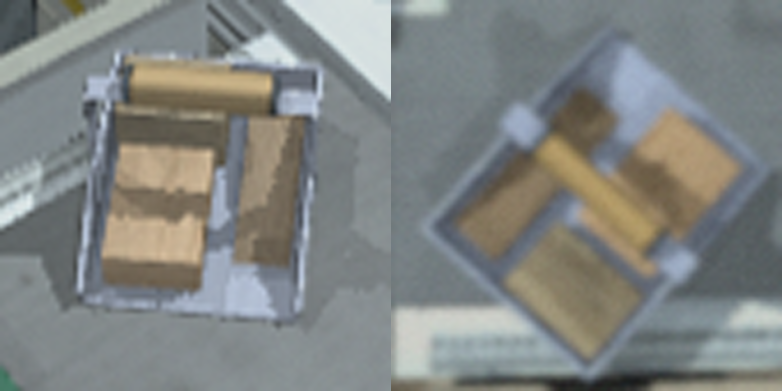

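View pics/zb.png

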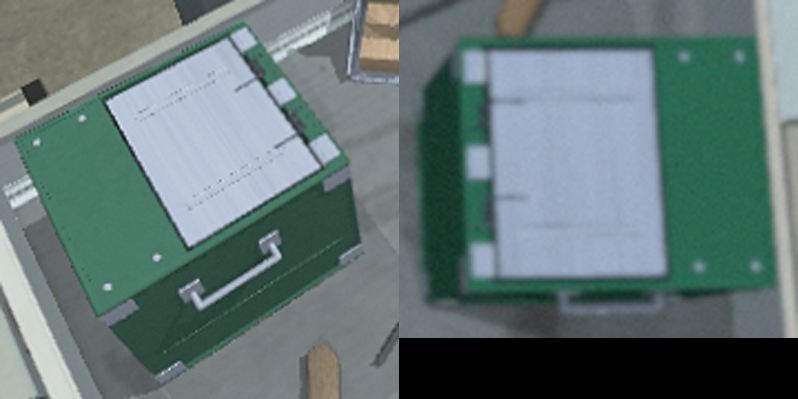

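The scene view shows the pan at about (303,200), with its mouth toward the camera and the grip at the far part. It shows the bin at (211,280) with the hinges on its right, so bin +x runs to world -y. The top view shows the pan at (300,243), turned about 45° with its mouth up-right, the bin at (434,192), and the tin and knob at (338,154) and (312,149). I'll triangulate the corners next.

```bash
cat > fit.py <<'E'
from h import *
from scipy.optimize import least_squares
f=lambda p,s,o:(np.array(p)+.5)/s-.5+np.array(o)
S=lambda p:f(p,4.6,(260,160)); T=lambda p:f(p,4.6,(257,200))
bS=lambda p:f(p,399/180,(120,190)); bT=lambda p:f(p,399/130,(370,135))
pan={(0,-.0,.11):((198,88),(209,191)),(-.085,-.067,.012):((300,322),(221,30)),(-.085,.067,.012):((80,300),(379,170)),(.085,.067,.045):((117,55),(199,370)),(.085,-.067,.045):((322,65),(34,222))}
bn={(-.12,.1,.21):((350,158),(59,38)),(-.12,-.1,.21):((245,22),(66,292)),(.12,-.1,.21):((15,140),(377,285)),(.12,.1,.21):((100,315),(358,38)),
(-.104,.096,.21):((322,167),(90,50)),(-.104,-.096,.21):((225,38),(98,278)),(.034,-.096,.21):((105,98),(268,275)),(.034,.096,.21):((190,247),(254,50))}
def fit(D,fs,ft,x0,name):
    for k,(a,b) in D.items(): p,e=tri(fs(a),ft(b));print(name,k,np.round(p,3),round(e,4))
    def W(x,k): c,s=np.cos(x[2]),np.sin(x[2]);return np.array([x[0]+c*k[0]-s*k[1],x[1]+s*k[0]+c*k[1],x[3]+k[2]])
    def r(x): return np.concatenate([np.r_[proj("scene",W(x,k))-fs(a),proj("top",W(x,k))-ft(b)] for k,(a,b) in D.items()])
    q=least_squares(r,x0,loss="soft_l1");print(name,"x y yaw z",np.round(q.x,4),"res",np.round(q.fun,1).tolist())
if __name__=="__main__":
    fit(pan,S,T,[.4,.1,2.36,0],"pan");fit(bn,bS,bT,[.5,-.28,-1.57,0],"bin")
    print("tin",tri((328,285),(338,154)),"knob",tri((356,277),(312,149)))
E
python3 fit.py
```

```text
pan (0, -0.0, 0.11) [0.441 0.047 0.116] 0.0022
pan (-0.085, -0.067, 0.012) [0.548 0.041 0.004] 0.001
pan (-0.085, 0.067, 0.012) [ 0.456 -0.058  0.006] 0.0012
pan (0.085, 0.067, 0.045) [0.336 0.056 0.05 ] 0.0032
pan (0.085, -0.067, 0.045) [0.427 0.154 0.055] 0.0022
pan x y yaw z [4.4130e-01 4.8100e-02 2.3931e+00 1.8000e-03] res [0.9, 1.0, -0.0, 0.0, -0.3, -1.6, 0.3, -0.8, -0.2, -1.0, 0.2, -1.0, 0.5, 0.0, 0.1, 1.2, 0.2, 1.3, 0.2, 1.0]
bin (-0.12, 0.1, 0.21) [ 0.664 -0.173  0.215] 0.0008
bin (-0.12, -0.1, 0.21) [ 0.46  -0.17   0.206] 0.0011
bin (0.12, -0.1, 0.21) [ 0.46  -0.415  0.211] 0.001
bin (0.12, 0.1, 0.21) [ 0.661 -0.417  0.21 ] 0.002
bin (-0.104, 0.096, 0.21) [ 0.655 -0.197  0.212] 0.0002
bin (-0.104, -0.096, 0.21) [ 0.47  -0.196  0.209] 0.0036
bin (0.034, -0.096, 0.21) [ 0.47  -0.327  0.215] 0.0001
bin (0.034, 0.096, 0.21) [ 0.652 -0.33   0.212] 0.0024
bin x y yaw z [ 5.6130e-01 -2.9510e-01 -1.5787e+00  1.3000e-03] res [-1.5, 1.2, 1.2, 1.0, -1.5, -0.0, 2.6, -1.0, 0.4, 0.1, 0.1, -0.1, -0.7, -0.9, -0.4, 0.1, 3.3, -0.1, -2.4, -1.4, 2.1, -2.9, -1.3, 1.8, -1.0, 0.1, 0.2, 2.0, 0.4, 2.1, -0.6, -1.9]
tin (array([ 0.69758699, -0.06305387,  0.03001818]), np.float64(0.0032590830999605774)) knob (array([0.71776162, 0.01278254, 0.01514307]), np.float64(0.00513792546438131))
```

```bash
cat > mv.py <<'E'
from h import *
from scipy.spatial.transform import Rotation as Ro
O=manip.grip_point_offset
def Rt(yawy,tilt):  # tool y at yawy (deg), z down; tilt deg = nose-down, nose along -tool y
    a=np.radians(yawy);y=np.array([np.cos(a),np.sin(a),0]);z=np.array([0,0,-1.]);x=np.cross(y,z)
    R=np.stack([x,y,z],1);return R@Ro.from_euler("x",-tilt,degrees=True).as_matrix()
def rel(P,R,P0=None,R0=None):
    s=sensors.read_state();P0=s["eef_pos"] if P0 is None else P0;R0=s["ee_rot"] if R0 is None else R0
    return np.round(R0.T@(np.array(P)-P0)/.03,3).tolist(),np.round(Ro.from_matrix(R0.T@R).as_rotvec(degrees=True)/5,3).tolist()
HY,BX,ZT=-.1925,.562,.210  # hinge y, bin x, bin top
def pan_pose(n,h,tilt,yawy=89.5,x=BX):
    """TCP for nose at n past hinge (m along -y), h above bin top; pan tilt deg"""
    R=Rt(yawy,tilt);nose=np.array([x,HY-n,ZT+h])
    # pan frame: +x = tool y, z = -tool z ; grip centre from nose = (.085,0,.110)
    g=nose+.085*R[:,1]-.110*R[:,2];return g+R[:,2]*(O+.0025),R
E
python3 - <<'E'
from mv import *
R=Rt(137.1,0);print("above",rel([.441,.048,.22],R))
# check tilt sense
P,Q=pan_pose(.09,0,40);print(P,Q[:,2])
E
```

```text
above ([-13.642, -12.627, 0.377], [0.0, 0.0, -12.718])
[ 0.56207011 -0.27446607  0.33266169] [ 0.00560931  0.64276313 -0.76604444]
```

>>> {"method": "apply_moves", "body": {
  "commands": [
    {"translation": [-1.3, -1.0, 0.3], "delta_rot": [0, 0, -1.2], "gripper": 1},
    {"translation": [-2.6, -2.2, 0.38], "delta_rot": [0, 0, -2.4], "gripper": 1},
    {"translation": [-3.8, -3.4, 0.38], "delta_rot": [0, 0, -3.6], "gripper": 1},
    {"translation": [-5, -4.6, 0.38], "delta_rot": [0, 0, -4.8], "gripper": 1},
    {"translation": [-6.2, -5.7, 0.38], "delta_rot": [0, 0, -6], "gripper": 1},
    {"translation": [-7.4, -6.8, 0.38], "delta_rot": [0, 0, -7.2], "gripper": 1},
    {"translation": [-8.6, -8, 0.38], "delta_rot": [0, 0, -8.4], "gripper": 1},
    {"translation": [-9.8, -9.1, 0.38], "delta_rot": [0, 0, -9.6], "gripper": 1}
  ]
}}

```text
time_s: 1.9
eef_pos: [0.3564, 0.1889, 0.2202]
ee_rot: [[-0.854, -0.52, 0.001], [-0.52, 0.854, 0.0], [-0.001, -0.0, -1.0]]
wrist_force: [1.1, 1.1, -0.4]
width: 0.993
gripper_force: 0.0
```

```bash
python3 - <<'E'
from mv import *
R=Rt(137.1,0);print("above",rel([.441,.048,.22],R));print(sensors.read_state()["time_s"])
E
```

```text
above ([0.035, -5.477, 0.008], [-0.003, 0.011, -3.149])
1.9
```

>>> {"method": "apply_moves", "body": {
  "commands": [
    {"translation": [0, -1.3, 0], "delta_rot": [0, 0, -0.8], "gripper": 1},
    {"translation": [0, -2.6, 0], "delta_rot": [0, 0, -1.6], "gripper": 1},
    {"translation": [0.05, -3.9, 0], "delta_rot": [0, 0, -2.4], "gripper": 1},
    {"translation": [0.05, -5.2, 0], "delta_rot": [0, 0, -3.12], "gripper": 1},
    {"translation": [0.05, -5.2, 1.0], "delta_rot": [0, 0, -3.12], "gripper": 1},
    {"translation": [0.05, -5.2, 1.5], "delta_rot": [0, 0, -3.12], "gripper": 1},
    {"translation": [0.05, -5.2, 1.5], "delta_rot": [0, 0, -3.12], "gripper": 1},
    {"translation": [0.05, -5.2, 1.5], "delta_rot": [0, 0, -3.12], "gripper": 1}
  ]
}}

```text
time_s: 2.7
eef_pos: [0.435, 0.0563, 0.1752]
ee_rot: [[-0.686, -0.728, -0.0], [-0.728, 0.686, 0.0], [0.0, 0.0, -1.0]]
wrist_force: [0.1, 0.1, -0.1]
width: 0.998
gripper_force: 0.0
```

```bash
python3 - <<'E'
from mv import *
R=Rt(137.1,0);print("grasp",rel([.441,.048,.09],R));s=sensors.read_state();print(s["time_s"],s["eef_pos"],s["joints"])
save("scene","s1.png")
E
```

```text
grasp ([0.065, -0.335, 2.839], [0.003, -0.002, -0.077])
2.7 [0.43504469 0.0563225  0.1751654 ] [-3.98201759e-02  1.73334860e-01 -5.53240981e-01  8.44527861e-01
 -1.04354780e-05 -8.55155694e-01]
```

View pics/s1.png

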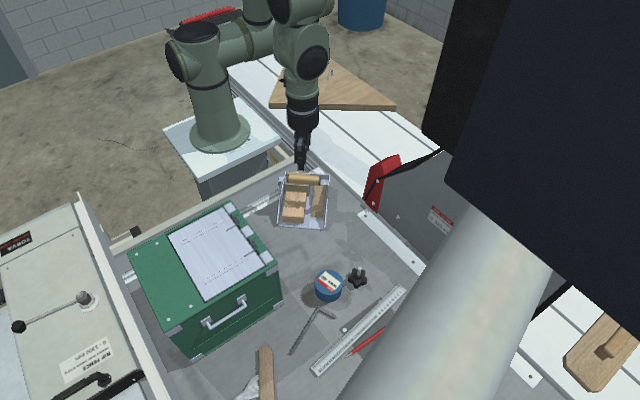

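The open gripper stands right above the wooden grip, with the fingers at about (302,165) and the grip at (303,180). I'll descend and close.

>>> {"method": "apply_moves", "body": {
  "commands": [
    {"translation": [0.06, -0.33, 0], "delta_rot": [0, 0, -0.08], "gripper": 1},
    {"translation": [0.06, -0.33, 0.7], "delta_rot": [0, 0, -0.08], "gripper": 1},
    {"translation": [0.06, -0.33, 1.4], "delta_rot": [0, 0, -0.08], "gripper": 1},
    {"translation": [0.06, -0.33, 2.1], "delta_rot": [0, 0, -0.08], "gripper": 1},
    {"translation": [0.06, -0.33, 2.84], "delta_rot": [0, 0, -0.08], "gripper": 1},
    {"translation": [0.06, -0.33, 2.84], "delta_rot": [0, 0, -0.08], "gripper": 1},
    {"translation": [0.06, -0.33, 2.84], "delta_rot": [0, 0, -0.08], "gripper": -1},
    {"translation": [0.06, -0.33, 2.84], "delta_rot": [0, 0, -0.08], "gripper": -1}
  ]
}}

```text
time_s: 3.55
eef_pos: [0.4424, 0.0481, 0.091]
ee_rot: [[-0.68, -0.733, 0.002], [-0.733, 0.68, -0.0], [-0.001, -0.002, -1.0]]
wrist_force: [0.1, 0.3, 0.0]
width: 0.694
gripper_force: 0.0
```

>>> {"method": "apply_moves", "body": {
  "commands": [
    {"translation": [0, 0, 0], "delta_rot": [0, 0, 0], "gripper": -1},
    {"translation": [0, 0, 0], "delta_rot": [0, 0, 0], "gripper": -1},
    {"translation": [0, 0, 0], "delta_rot": [0, 0, 0], "gripper": -1},
    {"translation": [0, 0, 0], "delta_rot": [0, 0, 0], "gripper": -1},
    {"translation": [0, 0, -0.2], "delta_rot": [0, 0, 0], "gripper": -1},
    {"translation": [0, 0, -0.5], "delta_rot": [0, 0, 0], "gripper": -1},
    {"translation": [0, 0, -0.8], "delta_rot": [0, 0, 0], "gripper": -1},
    {"translation": [0, 0, -1.0], "delta_rot": [0, 0, 0], "gripper": -1}
  ]
}}

```text
time_s: 4.35
eef_pos: [0.4414, 0.0481, 0.1206]
ee_rot: [[-0.681, -0.733, 0.001], [-0.733, 0.681, -0.0], [-0.0, -0.001, -1.0]]
wrist_force: [-0.1, 0.1, -5.3]
width: 0.222
gripper_force: 59.1
```

```bash
python3 - <<'E'
from mv import *
P,R=pan_pose(-.03,.07,0);s=sensors.read_state();print("time",s["time_s"],s["eef_pos"],s["width"],s["gripper_force"],s["wrist_force"],s["torque"])
print("tgt",P,rel(P,R))
E
```

```text
time 4.35 [0.44135715 0.04811201 0.12061959] 0.22206909282549672 59.13640379905701 [-0.08270684  0.12498482 -5.27205008] [-0.00480674 -0.0999253  -0.02650631]
tgt [ 0.56274176 -0.07750324  0.3688    ] ([0.311, -5.82, -8.269], [-0.005, 0.007, 9.522])
```

>>> {"method": "apply_moves", "body": {
  "commands": [
    {"translation": [0, 0, -0.6], "delta_rot": [0, 0, 0.5], "gripper": -1},
    {"translation": [0, 0, -1.6], "delta_rot": [0, 0, 1.5], "gripper": -1},
    {"translation": [0, 0, -2.8], "delta_rot": [0, 0, 2.9], "gripper": -1},
    {"translation": [0, 0, -4.0], "delta_rot": [0, 0, 4.3], "gripper": -1},
    {"translation": [0, 0, -5.2], "delta_rot": [0, 0, 5.8], "gripper": -1},
    {"translation": [0, 0, -6.4], "delta_rot": [0, 0, 7.3], "gripper": -1},
    {"translation": [0.1, -0.5, -7.5], "delta_rot": [0, 0, 8.6], "gripper": -1},
    {"translation": [0.2, -1.2, -8.2], "delta_rot": [0, 0, 9.5], "gripper": -1}
  ]
}}

```text
time_s: 5.15
eef_pos: [0.4633, 0.0195, 0.3688]
ee_rot: [[-1.0, 0.009, 0.003], [0.009, 1.0, -0.0], [-0.003, -0.0, -1.0]]
wrist_force: [0.8, -0.1, -6.8]
width: 0.223
gripper_force: 59.5
```

```bash
python3 - <<'E'
from mv import *
s=sensors.read_state();print("time",s["time_s"],s["eef_pos"],s["joints"],s["wrist_force"],s["torque"])
P,R=pan_pose(0.08,.04,0);print("tgt",P,rel(P,R))
E
```

```text
time 5.15 [0.46329362 0.0195197  0.36884522] [-1.17407412e-01  1.03278805e-01 -1.28707749e-01  1.33580196e+00
  1.79660968e-04 -1.08418748e-01] [ 0.75099728 -0.09992117 -6.75051328] [-0.09549705 -0.17649013  0.03652795]
tgt [ 0.56274176 -0.18750324  0.3388    ] ([-3.374, -6.871, 1.013], [-0.002, 0.034, -0.003])
```

>>> {"method": "apply_moves", "body": {
  "commands": [
    {"translation": [-0.3, -0.6, 0], "delta_rot": [0, 0, 0], "gripper": -1},
    {"translation": [-0.8, -1.6, 0], "delta_rot": [0, 0, 0], "gripper": -1},
    {"translation": [-1.4, -2.7, 0], "delta_rot": [0, 0, 0], "gripper": -1},
    {"translation": [-2.0, -3.9, 0], "delta_rot": [0, 0, 0], "gripper": -1},
    {"translation": [-2.6, -5.0, 0], "delta_rot": [0, 0, 0], "gripper": -1},
    {"translation": [-3.0, -6.0, 0], "delta_rot": [0, 0, 0], "gripper": -1},
    {"translation": [-3.3, -6.7, 0], "delta_rot": [0, 0, 0], "gripper": -1},
    {"translation": [-3.36, -6.85, 0.3], "delta_rot": [0, 0, 0], "gripper": -1}
  ]
}}

```text
time_s: 5.95
eef_pos: [0.5637, -0.1899, 0.3568]
ee_rot: [[-1.0, 0.01, 0.001], [0.01, 1.0, -0.002], [-0.001, -0.002, -1.0]]
wrist_force: [0.7, -0.1, -5.8]
width: 0.22
gripper_force: 59.6
```

>>> {"method": "apply_moves", "body": {
  "commands": [
    {"translation": [0, 0, 0], "delta_rot": [0, 0, 0], "gripper": -1}
  ]
}}

```text
time_s: 6.05
eef_pos: [0.5619, -0.1872, 0.3547]
ee_rot: [[-1.0, 0.008, -0.003], [0.008, 1.0, 0.002], [0.003, 0.002, -1.0]]
wrist_force: [0.4, 1.4, -6.0]
width: 0.222
gripper_force: 59.6
```

```bash
python3 - <<'E'
from mv import *
a=save("scene","s2.png");b=save("top","t2.png")
A=cv2.imread("pics/s2.png")[130:370,110:350];B=cv2.imread("pics/t2.png")[110:270,340:500]
cv2.imwrite("pics/m2.png",np.hstack([cv2.resize(A,(400,400),interpolation=2),cv2.resize(B,(400,400),interpolation=2)]))
s=sensors.read_state();print("time",s["time_s"],s["eef_pos"],s["joints"],s["wrist_force"],s["torque"])
P0,R0=s["eef_pos"],s["ee_rot"];g=P0-R0[:,2]*(O+.0025);n=g-.085*R0[:,1]+.11*R0[:,2]
print("nose est",n, [proj(c,n+k*.067*R0[:,0])for c in("scene","top") for k in(-1,1)])
for a in((.08,.01,18),):
    P,R=pan_pose(*a);print(a,P,rel(P,R))
E
```

```text
time 6.15 [ 0.56195729 -0.18592163  0.35619948] [-4.44428913e-01  3.66135729e-01  1.80404258e-01  1.38728709e+00
  4.89811573e-04 -4.38041416e-01] [ 1.04489256  0.45108403 -6.02574877] [-0.07340956 -0.05445256  0.07099343]
nose est [ 0.56125474 -0.2707957   0.26728188] [array([220.40926577, 261.15901161]), array([189.84255959, 214.10658215]), array([436.84819721, 154.84877641]), array([440.60913718, 212.19921869])]
(0.08, 0.01, 18) [ 0.56246599 -0.21910294  0.33072026] ([-0.026, -1.107, 0.848], [-3.584, -0.025, 0.023])
```

View pics/m2.png

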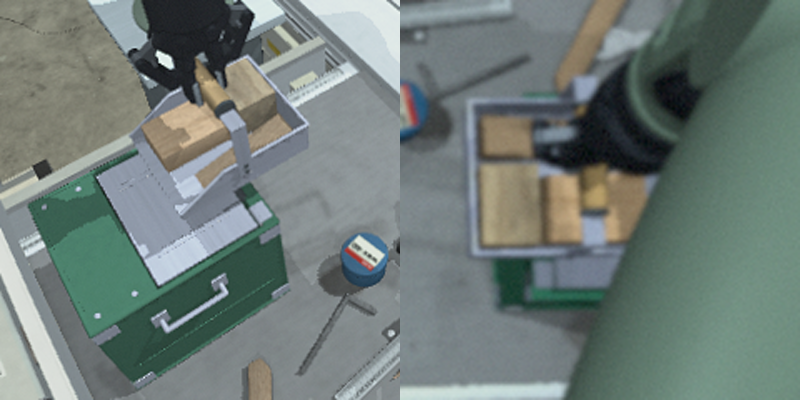

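The scene crop shows the three offcuts in the pan. The mouth is over the flap at crop (133–183,140–218), where the fit predicted it. I'll tilt to 18° just above the flap, then press.

>>> {"method": "apply_moves", "body": {
  "commands": [
    {"translation": [0, -0.2, 0.1], "delta_rot": [-0.6, 0, 0], "gripper": -1},
    {"translation": [0, -0.5, 0.3], "delta_rot": [-1.4, 0, 0], "gripper": -1},
    {"translation": [0, -0.8, 0.55], "delta_rot": [-2.3, 0, 0], "gripper": -1},
    {"translation": [0, -1.0, 0.75], "delta_rot": [-3.1, 0, 0], "gripper": -1},
    {"translation": [0, -1.1, 0.85], "delta_rot": [-3.58, 0, 0], "gripper": -1},
    {"translation": [0, -1.1, 0.85], "delta_rot": [-3.58, 0, 0], "gripper": -1}
  ]
}}

```text
time_s: 6.75
eef_pos: [0.5619, -0.2207, 0.3301]
ee_rot: [[-1.0, 0.008, 0.0], [0.008, 0.952, 0.307], [0.002, 0.307, -0.952]]
wrist_force: [-0.8, 1.3, -6.3]
width: 0.223
gripper_force: 59.6
```

```bash
cat >> mv.py <<'E'
def flap_pose(phi,tilt,d=.09):
    a=np.radians(phi);return pan_pose(d*np.cos(a),-d*np.sin(a)-.0015,tilt)
E
python3 - <<'E'
from mv import *
s=sensors.read_state();print("time",s["time_s"],s["eef_pos"],s["joints"],s["wrist_force"],s["torque"])
print(np.degrees(np.arccos(-s["ee_rot"][2,2])))
for phi,t in((0,18),(4,21),(9,24),(15,27),(21,31),(27,35),(33,39),(38,43),(42,47),(46,51),(50,55)): print(phi,t,*rel(*flap_pose(phi,t)))
E
```

```text
time 6.75 [ 0.56194178 -0.22072564  0.33012221] [-0.62413044  0.52439817  0.3193568   1.55216608  0.25193744 -0.63977479] [-0.80567204  1.33656363 -6.26039703] [-0.90817863 -0.03441615  0.05868848]
17.88890973764184
0 18 [-0.02, -0.377, 0.26] [-0.022, -0.03, 0.003]
4 21 [-0.021, -0.594, 0.318] [-0.622, -0.03, 0.002]
9 24 [-0.021, -0.812, 0.439] [-1.222, -0.03, 0.002]
15 27 [-0.02, -1.017, 0.625] [-1.822, -0.031, 0.001]
21 31 [-0.02, -1.257, 0.784] [-2.622, -0.031, -0.0]
27 35 [-0.019, -1.475, 0.96] [-3.422, -0.031, -0.001]
33 39 [-0.018, -1.669, 1.147] [-4.222, -0.031, -0.002]
38 43 [-0.017, -1.858, 1.296] [-5.022, -0.031, -0.003]
42 47 [-0.016, -2.053, 1.408] [-5.822, -0.031, -0.005]
46 51 [-0.015, -2.24, 1.534] [-6.622, -0.03, -0.006]
50 55 [-0.014, -2.417, 1.672] [-7.422, -0.03, -0.007]
```

>>> {"method": "apply_moves", "body": {
  "commands": [
    {"translation": [-0.02, -0.38, 0.26], "delta_rot": [0, 0, 0], "gripper": -1},
    {"translation": [-0.02, -0.6, 0.32], "delta_rot": [-0.6, 0, 0], "gripper": -1},
    {"translation": [-0.02, -0.8, 0.44], "delta_rot": [-1.2, 0, 0], "gripper": -1},
    {"translation": [-0.02, -1.0, 0.62], "delta_rot": [-1.8, 0, 0], "gripper": -1},
    {"translation": [-0.02, -1.25, 0.78], "delta_rot": [-2.6, 0, 0], "gripper": -1},
    {"translation": [-0.02, -1.25, 0.78], "delta_rot": [-2.6, 0, 0], "gripper": -1}
  ]
}}

```text
time_s: 7.35
eef_pos: [0.5628, -0.2499, 0.2953]
ee_rot: [[-1.0, 0.007, 0.003], [0.007, 0.858, 0.513], [0.002, 0.513, -0.858]]
wrist_force: [-0.7, -2.3, -3.6]
width: 0.229
gripper_force: 60.5
```

```bash
python3 - <<'E'
from mv import *
s=sensors.read_state();print("time",s["time_s"],s["eef_pos"],s["joints"],s["wrist_force"],s["torque"])
print(np.degrees(np.arccos(-s["ee_rot"][2,2])))
for phi,t in((21,31),(27,35),(33,39),(38,43),(42,47),(46,51),(50,55)): print(phi,t,*rel(*flap_pose(phi,t)))
save("scene","s3.png")
A=cv2.imread("pics/s3.png")[130:330,130:330];cv2.imwrite("pics/m3.png",cv2.resize(A,(600,600),interpolation=2))
E
```

```text
time 7.35 [ 0.56276472 -0.24993704  0.2952799 ] [-0.73170489  0.69692584  0.44548537  1.69759626  0.39362683 -0.80017953] [-0.65043119 -2.34497758 -3.64985468] [-1.69704144 -0.04868388 -0.04892929]
30.87983404057591
21 31 [0.018, 0.03, -0.015] [-0.024, -0.023, 0.004]
27 35 [0.019, -0.221, 0.106] [-0.824, -0.023, 0.003]
33 39 [0.02, -0.453, 0.246] [-1.624, -0.023, 0.003]
38 43 [0.021, -0.67, 0.348] [-2.424, -0.023, 0.002]
42 47 [0.022, -0.885, 0.413] [-3.224, -0.023, 0.001]
46 51 [0.023, -1.096, 0.494] [-4.024, -0.023, 0.0]
50 55 [0.025, -1.3, 0.588] [-4.824, -0.023, -0.001]
```

View pics/m3.png

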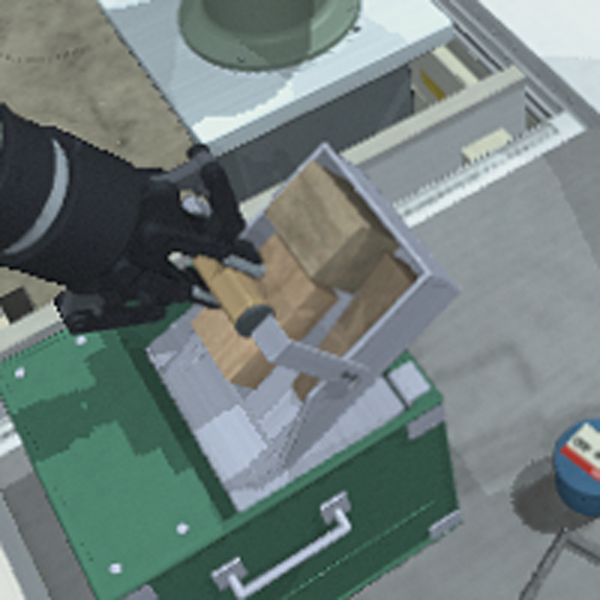

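The crop shows the nose pressing the flap partly open, around crop (190–250,400–480). All the offcuts are still in the pan and the grip holds. I'll press on.

>>> {"method": "apply_moves", "body": {
  "commands": [
    {"translation": [0.02, -0.22, 0.11], "delta_rot": [-0.82, 0, 0], "gripper": -1},
    {"translation": [0.02, -0.45, 0.25], "delta_rot": [-1.62, 0, 0], "gripper": -1},
    {"translation": [0.02, -0.67, 0.35], "delta_rot": [-2.42, 0, 0], "gripper": -1},
    {"translation": [0.02, -0.88, 0.41], "delta_rot": [-3.22, 0, 0], "gripper": -1},
    {"translation": [0.02, -0.88, 0.41], "delta_rot": [-3.22, 0, 0], "gripper": -1},
    {"translation": [0.02, -0.88, 0.41], "delta_rot": [-3.22, 0, 0], "gripper": -1},
    {"translation": [0.02, -0.88, 0.41], "delta_rot": [-3.22, 0, 0], "gripper": -1}
  ]
}}

```text
time_s: 8.1
eef_pos: [0.5626, -0.2651, 0.2749]
ee_rot: [[-1.0, 0.001, 0.005], [0.005, 0.687, 0.727], [-0.003, 0.727, -0.687]]
wrist_force: [0.1, -6.1, -0.8]
width: 0.222
gripper_force: 61.7
```

```bash
python3 - <<'E'
from mv import *
s=sensors.read_state();print("time",s["time_s"],s["eef_pos"],s["joints"],s["wrist_force"],s["torque"])
print(np.degrees(np.arccos(-s["ee_rot"][2,2])))
for phi,t in((42,47),(44,49),(46,51),(50,55)): print(phi,t,*rel(*flap_pose(phi,t)))
save("scene","s4.png")
A=cv2.imread("pics/s4.png")[130:330,130:330];cv2.imwrite("pics/m4.png",cv2.resize(A,(600,600),interpolation=2))
E
```

```text
time 8.1 [ 0.56261876 -0.26513366  0.27487492] [-0.81301604  0.91630425  0.64727906  1.95362815  0.52754531 -0.99134687] [ 0.13332492 -6.07013518 -0.79924868] [-2.74656448  0.11915175 -0.07995806]
46.61633780578618
42 47 [0.023, -0.122, 0.059] [-0.077, -0.011, 0.053]
44 49 [0.024, -0.234, 0.067] [-0.477, -0.012, 0.052]
46 51 [0.025, -0.346, 0.079] [-0.877, -0.013, 0.052]
50 55 [0.027, -0.568, 0.115] [-1.677, -0.015, 0.052]
```

View pics/m4.png

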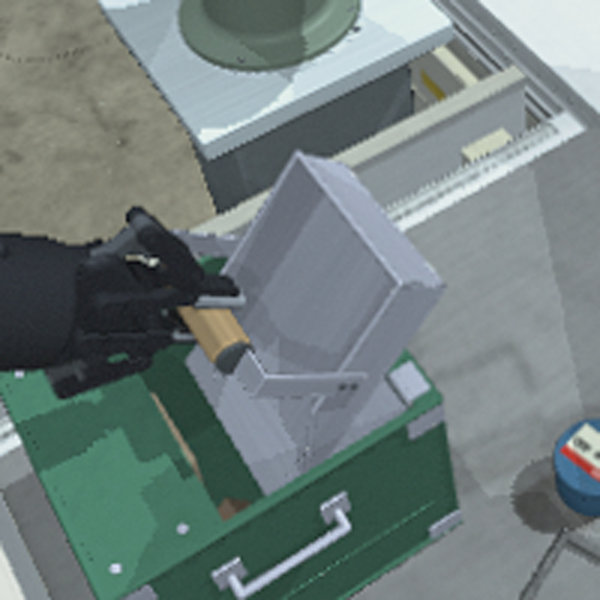

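The pan is empty and the offcuts have gone under the cover, with glimpses of wood at crop (180,440) and (235,507). I'll press slightly further and pause so that nothing stays on the flap.

>>> {"method": "apply_moves", "body": {
  "commands": [
    {"translation": [0.02, -0.2, 0.1], "delta_rot": [-0.3, 0, 0], "gripper": -1},
    {"translation": [0.02, -0.3, 0.2], "delta_rot": [-0.6, 0, 0], "gripper": -1},
    {"translation": [0.02, -0.3, 0.2], "delta_rot": [-0.6, 0, 0], "gripper": -1},
    {"translation": [0.02, -0.3, 0.2], "delta_rot": [-0.6, 0, 0], "gripper": -1},
    {"translation": [0.02, -0.3, 0.2], "delta_rot": [-0.6, 0, 0], "gripper": -1},
    {"translation": [0.02, -0.3, 0.2], "delta_rot": [-0.6, 0, 0], "gripper": -1}
  ]
}}

```text
time_s: 8.75
eef_pos: [0.5619, -0.2663, 0.2632]
ee_rot: [[-1.0, 0.004, 0.006], [0.007, 0.643, 0.766], [-0.001, 0.766, -0.643]]
wrist_force: [-0.4, -2.3, 2.4]
width: 0.227
gripper_force: 61.2
```

```bash
python3 - <<'E'
from mv import *
s=sensors.read_state();print("time",s["time_s"],s["eef_pos"],s["joints"],s["wrist_force"],s["torque"])
R0=s["ee_rot"];print(np.degrees(np.arccos(-R0[2,2])))
g=s["eef_pos"]-R0[:,2]*(O+.0025);n=g-.085*R0[:,1]+.11*R0[:,2];v=n-[BX,HY,ZT];print("nose",v,np.hypot(v[1],v[2]),np.degrees(np.arctan2(-v[2],-v[1])))
save("scene","s5.png");save("top","t5.png")
A=cv2.imread("pics/s5.png")[180:290,150:260];B=cv2.imread("pics/t5.png")[120:260,360:500];cv2.imwrite("pics/m5.png",np.hstack([cv2.resize(A,(400,400),interpolation=2),cv2.resize(B,(400,400),interpolation=2)]))
for l in("offcut_2","wedge"):
  for r in nets.trace(l,"scene")[:3]: print(l,r["score"],r["box"])
E
```

```text
time 8.75 [ 0.5618796  -0.26625793  0.26320054] [-0.82575257  0.965135    0.67269871  1.99377971  0.55078237 -1.0298943 ] [-0.43050875 -2.26413587  2.43605752] [-0.82416277 -0.24884854 -0.20126904]
49.969746525110246
nose [ 7.89694091e-05 -6.04357323e-02 -6.89997815e-02] 0.09172484715992654 48.785434945616004
offcut_2 0.36 [347.1, 266.2, 21.4, 18.3]
wedge 0.68 [313.2, 271.2, 26.6, 30.4]
```

View pics/m5.png

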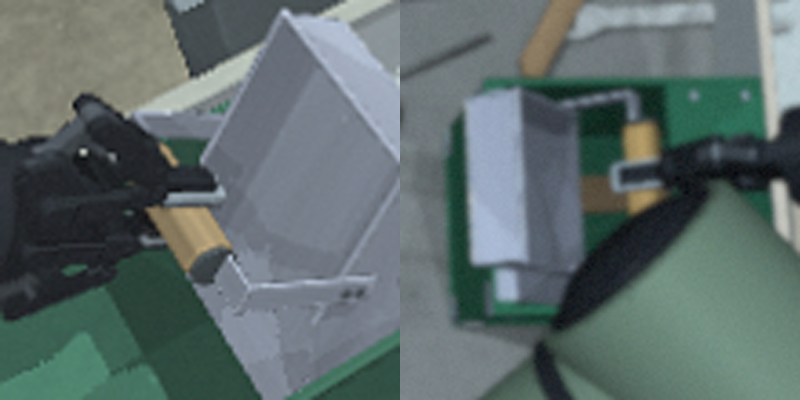

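The scene crop shows a bare pan floor resting on the flap. The top crop shows one offcut deep in the bin at crop (600,195), beyond the flap's edge. I'll plan the slow easing up.

```bash
python3 - <<'E'
from mv import *
for phi,t in ((48.8,50),(46,49.5),(43,48.5),(40,47.5),(37,46.5),(34,45.5),(31,44),(28,43),(25,42)): print(phi,t,*rel(*flap_pose(phi,t,.0917-.0003*(48.8-phi))))
E
```

```text
48.8 50 [-0.002, -0.028, 0.026] [-0.001, -0.012, 0.019]
46 49.5 [-0.003, 0.033, -0.097] [0.099, -0.012, 0.019]
43 48.5 [-0.004, 0.128, -0.2] [0.299, -0.012, 0.019]
40 47.5 [-0.005, 0.231, -0.299] [0.499, -0.012, 0.019]
37 46.5 [-0.005, 0.34, -0.393] [0.699, -0.012, 0.019]
34 45.5 [-0.006, 0.456, -0.48] [0.899, -0.011, 0.019]
31 44 [-0.007, 0.6, -0.535] [1.199, -0.011, 0.02]
28 43 [-0.007, 0.726, -0.61] [1.399, -0.011, 0.02]
25 42 [-0.008, 0.858, -0.678] [1.599, -0.011, 0.02]
```

>>> {"method": "apply_moves", "body": {
  "commands": [
    {"translation": [0, 0.05, -0.1], "delta_rot": [0.1, 0, 0], "gripper": -1},
    {"translation": [0, 0.14, -0.22], "delta_rot": [0.3, 0, 0], "gripper": -1},
    {"translation": [0, 0.25, -0.32], "delta_rot": [0.5, 0, 0], "gripper": -1},
    {"translation": [0, 0.36, -0.42], "delta_rot": [0.7, 0, 0], "gripper": -1},
    {"translation": [0, 0.48, -0.5], "delta_rot": [0.9, 0, 0], "gripper": -1},
    {"translation": [0, 0.62, -0.56], "delta_rot": [1.2, 0, 0], "gripper": -1},
    {"translation": [0, 0.75, -0.63], "delta_rot": [1.4, 0, 0], "gripper": -1},
    {"translation": [0, 0.88, -0.7], "delta_rot": [1.6, 0, 0], "gripper": -1}
  ]
}}

```text
time_s: 9.75
eef_pos: [0.5612, -0.266, 0.2967]
ee_rot: [[-1.0, 0.005, 0.004], [0.006, 0.745, 0.667], [0.0, 0.667, -0.745]]
wrist_force: [0.0, -4.0, -0.9]
width: 0.227
gripper_force: 61.3
```

```bash
cat > st.py <<'E'
from mv import *
s=sensors.read_state();print("time",s["time_s"],s["eef_pos"],"q4",s["joints"][3],s["wrist_force"],s["torque"])
R0=s["ee_rot"];print(np.degrees(np.arccos(-R0[2,2])))
g=s["eef_pos"]-R0[:,2]*(O+.0025);n=g-.085*R0[:,1]+.11*R0[:,2];v=n-[BX,HY,ZT];print("nose",v,np.hypot(v[1],v[2]),np.degrees(np.arctan2(-v[2],-v[1])))
E
python3 - <<'E'
from st import *
for phi,t in ((25,42),(22,41),(19,40),(17,39),(15,38),(13,37),(11,36),(9,35),(7,34)): print(phi,t,*rel(*flap_pose(phi,t,.0917-.0003*(48.8-phi))))
E
```

```text
time 9.75 [ 0.56124725 -0.26596461  0.2966905 ] q4 1.91596193836811 [ 0.04007364 -4.02911346 -0.8644189 ] [-2.1421655  -0.11586103 -0.08858389]
41.83367772511325
nose [-0.00083527 -0.07756935 -0.03616544] 0.08558588483827259 24.996518428690415
25 42 [-0.026, -0.009, 0.039] [-0.033, -0.022, 0.017]
22 41 [-0.026, 0.117, -0.041] [0.167, -0.022, 0.017]
19 40 [-0.027, 0.248, -0.115] [0.367, -0.022, 0.017]
17 39 [-0.027, 0.355, -0.143] [0.567, -0.022, 0.018]
15 38 [-0.027, 0.463, -0.167] [0.767, -0.022, 0.018]
13 37 [-0.027, 0.573, -0.189] [0.967, -0.022, 0.018]
11 36 [-0.027, 0.683, -0.206] [1.167, -0.022, 0.018]
9 35 [-0.027, 0.795, -0.22] [1.367, -0.021, 0.018]
7 34 [-0.027, 0.909, -0.23] [1.567, -0.021, 0.019]
```

>>> {"method": "apply_moves", "body": {
  "commands": [
    {"translation": [0, 0.13, -0.08], "delta_rot": [0.17, 0, 0], "gripper": -1},
    {"translation": [0, 0.26, -0.15], "delta_rot": [0.37, 0, 0], "gripper": -1},
    {"translation": [0, 0.36, -0.18], "delta_rot": [0.57, 0, 0], "gripper": -1},
    {"translation": [0, 0.47, -0.21], "delta_rot": [0.77, 0, 0], "gripper": -1},
    {"translation": [0, 0.58, -0.23], "delta_rot": [0.97, 0, 0], "gripper": -1},
    {"translation": [0, 0.69, -0.24], "delta_rot": [1.17, 0, 0], "gripper": -1},
    {"translation": [0, 0.8, -0.26], "delta_rot": [1.37, 0, 0], "gripper": -1},
    {"translation": [0, 0.92, -0.27], "delta_rot": [1.57, 0, 0], "gripper": -1}
  ]
}}

```text
time_s: 10.55
eef_pos: [0.5617, -0.2501, 0.321]
ee_rot: [[-1.0, 0.006, 0.004], [0.007, 0.828, 0.56], [0.0, 0.56, -0.828]]
wrist_force: [-0.8, -3.3, -0.2]
width: 0.226
gripper_force: 61.0
```

```bash
python3 - <<'E'
from st import *
save("scene","s6.png")
A=cv2.imread("pics/s6.png")[180:290,150:260];cv2.imwrite("pics/m6.png",cv2.resize(A,(400,400),interpolation=2))
for phi,t in ((7,34),(5,33),(3,32),(1,31),(0,30),(-2,30),(-4,30),(-6,30)): print(phi,t,*rel(*flap_pose(phi,t,.0917-.0003*(48.8-phi))))
E
```

```text
time 10.55 [ 0.56167241 -0.25009108  0.32102347] q4 1.8089559586132262 [-0.79889259 -3.33902508 -0.21194501] [-1.59556733 -0.02266386 -0.00385267]
34.08721518536053
nose [-0.00049396 -0.07821786 -0.010158  ] 0.07887470234147542 7.399476661284806
7 34 [-0.007, -0.064, 0.045] [0.003, -0.007, 0.034]
5 33 [-0.007, 0.048, 0.024] [0.203, -0.007, 0.034]
3 32 [-0.007, 0.161, 0.006] [0.403, -0.006, 0.034]
1 31 [-0.008, 0.275, -0.009] [0.603, -0.006, 0.034]
0 30 [-0.008, 0.357, 0.012] [0.803, -0.006, 0.034]
-2 30 [-0.008, 0.424, -0.05] [0.803, -0.006, 0.034]
-4 30 [-0.008, 0.494, -0.108] [0.803, -0.006, 0.034]
-6 30 [-0.008, 0.565, -0.164] [0.803, -0.006, 0.034]
```

View pics/m6.png

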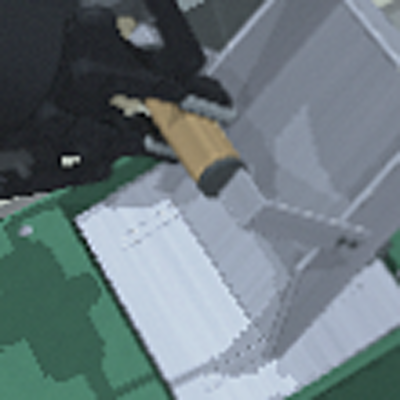

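The flap is almost shut under the nose, the pan is bare and nothing is trapped. I'll carry on slowly.

>>> {"method": "apply_moves", "body": {
  "commands": [
    {"translation": [0, 0.07, -0.03], "delta_rot": [0.1, 0, 0], "gripper": -1},
    {"translation": [0, 0.14, -0.06], "delta_rot": [0.2, 0, 0], "gripper": -1},
    {"translation": [0, 0.21, -0.08], "delta_rot": [0.3, 0, 0], "gripper": -1},
    {"translation": [0, 0.27, -0.1], "delta_rot": [0.4, 0, 0], "gripper": -1},
    {"translation": [0, 0.34, -0.12], "delta_rot": [0.5, 0, 0], "gripper": -1},
    {"translation": [0, 0.4, -0.15], "delta_rot": [0.6, 0, 0], "gripper": -1},
    {"translation": [0, 0.47, -0.18], "delta_rot": [0.7, 0, 0], "gripper": -1},
    {"translation": [0, 0.53, -0.21], "delta_rot": [0.8, 0, 0], "gripper": -1}
  ]
}}

```text
time_s: 11.4
eef_pos: [0.5616, -0.2403, 0.3346]
ee_rot: [[-1.0, 0.006, 0.002], [0.007, 0.864, 0.503], [0.001, 0.503, -0.864]]
wrist_force: [-0.3, -0.8, -3.9]
width: 0.227
gripper_force: 60.2
```

```bash
python3 st.py
```

```text
time 11.4 [ 0.56155954 -0.24027208  0.33461313] q4 1.764415412725478 [-0.26994822 -0.78599224 -3.92312961] [-1.00261906  0.04543877 -0.01097576]
30.182464618172126
nose [-0.00078578 -0.07660236  0.00511779] 0.07677313127995901 -3.822240051562833
```

>>> {"method": "apply_moves", "body": {
  "commands": [
    {"translation": [0, 0.1, -0.17], "delta_rot": [0, 0, 0], "gripper": -1},
    {"translation": [0, 0.25, -0.43], "delta_rot": [0, 0, 0], "gripper": -1},
    {"translation": [0, 0.5, -0.86], "delta_rot": [0.4, 0, 0], "gripper": -1},
    {"translation": [0, 0.75, -1.3], "delta_rot": [1.3, 0, 0], "gripper": -1},
    {"translation": [0, 1.2, -1.5], "delta_rot": [2.6, 0, 0], "gripper": -1},
    {"translation": [0, 1.8, -1.5], "delta_rot": [4.0, 0, 0], "gripper": -1},
    {"translation": [0, 2.3, -1.5], "delta_rot": [5.2, 0, 0], "gripper": -1},
    {"translation": [0, 2.6, -1.4], "delta_rot": [6.0, 0, 0], "gripper": -1}
  ]
}}

```text
time_s: 12.2
eef_pos: [0.5624, -0.1924, 0.4147]
ee_rot: [[-1.0, 0.006, 0.006], [0.006, 1.0, -0.002], [-0.006, -0.002, -1.0]]
wrist_force: [1.1, -0.2, -3.9]
width: 0.225
gripper_force: 60.2
```

```bash
python3 - <<'E'
from st import *
R=Rt(90,0);print(rel([.441,.048,.36],R))
save("scene","s7.png");A=cv2.imread("pics/s7.png")[130:330,130:330];cv2.imwrite("pics/m7.png",cv2.resize(A,(400,400),interpolation=2))
E
```

```text
time 12.2 [ 0.5624323  -0.19240126  0.41467125] q4 1.5258921762233129 [ 1.05303838 -0.18940558 -3.86521692] [ 0.0081935   0.05169128 -0.00705024]
0.3777602398151185
nose [ 0.00050947 -0.08510448  0.11606625] 0.14392410113985235 -53.749621148488494
([4.103, 7.995, 1.779], [-0.026, 0.071, -0.063])
```

View pics/m7.png

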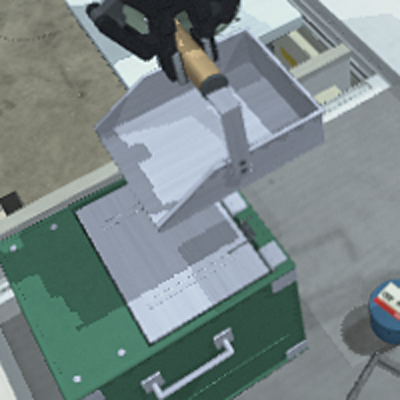

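The flap is shut and the pan is empty and level. That was my last picture (in fact one over the ten allowed); from here I'll use the sensors. Next I'll carry the pan back to its spot.

>>> {"method": "apply_moves", "body": {
  "commands": [
    {"translation": [0.4, 0.8, 0], "delta_rot": [0, 0, 0], "gripper": -1},
    {"translation": [1.0, 2.0, 0], "delta_rot": [0, 0, 0], "gripper": -1},
    {"translation": [1.7, 3.2, 0.2], "delta_rot": [0, 0, 0], "gripper": -1},
    {"translation": [2.4, 4.5, 0.5], "delta_rot": [0, 0, 0], "gripper": -1},
    {"translation": [3.0, 5.8, 0.9], "delta_rot": [0, 0, 0], "gripper": -1},
    {"translation": [3.6, 7.0, 1.5], "delta_rot": [0, 0, 0], "gripper": -1},
    {"translation": [4.0, 7.8, 2.4], "delta_rot": [0, 0, 0], "gripper": -1},
    {"translation": [4.1, 8.0, 3.4], "delta_rot": [0, 0, 0], "gripper": -1}
  ]
}}

```text
time_s: 13.05
eef_pos: [0.4396, 0.0492, 0.3104]
ee_rot: [[-1.0, 0.004, 0.003], [0.004, 1.0, 0.004], [-0.003, 0.004, -1.0]]
wrist_force: [0.7, -0.8, -4.6]
width: 0.228
gripper_force: 60.3
```

>>> {"method": "apply_moves", "body": {
  "commands": [
    {"translation": [0, 0, 1.0], "delta_rot": [0, 0, 0], "gripper": -1},
    {"translation": [0, 0, 2.0], "delta_rot": [0, 0, 0], "gripper": -1},
    {"translation": [0, 0, 3.0], "delta_rot": [0, 0, 0], "gripper": -1},
    {"translation": [0, 0, 4.0], "delta_rot": [0, 0, 0], "gripper": -1},
    {"translation": [0, 0, 5.0], "delta_rot": [0, 0, 0], "gripper": -1},
    {"translation": [0, 0, 5.7], "delta_rot": [0, 0, 0], "gripper": -1},
    {"translation": [0, 0, 6.2], "delta_rot": [0, 0, 0], "gripper": -1},
    {"translation": [0, 0, 6.2], "delta_rot": [0, 0, 0], "gripper": -1}
  ]
}}

```text
time_s: 13.85
eef_pos: [0.4397, 0.0473, 0.1223]
ee_rot: [[-1.0, 0.007, -0.003], [0.007, 1.0, 0.004], [0.003, 0.004, -1.0]]
wrist_force: [-0.3, 0.2, -3.6]
width: 0.228
gripper_force: 60.2
```

```bash
python3 - <<'E'
from st import *
print(rel(np.r_[s["eef_pos"][:2],.0905],Rt(90,0)))
E
```

```text
time 13.85 [0.43965392 0.04730385 0.12233097] q4 0.7102775404151064 [-0.34656668  0.20664921 -3.62679775] [-0.01750174 -0.01082454  0.00913522]
0.2651116164280952
nose [-0.12321592  0.15512849 -0.1767744 ] 0.2351893670971261 131.2685911442264
([-0.003, -0.004, 1.061], [0.041, -0.033, -0.083])
```

>>> {"method": "apply_moves", "body": {
  "commands": [
    {"translation": [0, 0, 0.3], "delta_rot": [0, 0, 0], "gripper": -1},
    {"translation": [0, 0, 0.55], "delta_rot": [0, 0, 0], "gripper": -1},
    {"translation": [0, 0, 0.75], "delta_rot": [0, 0, 0], "gripper": -1},
    {"translation": [0, 0, 0.88], "delta_rot": [0, 0, 0], "gripper": -1},
    {"translation": [0, 0, 0.97], "delta_rot": [0, 0, 0], "gripper": -1},
    {"translation": [0, 0, 1.03], "delta_rot": [0, 0, 0], "gripper": -1},
    {"translation": [0, 0, 1.03], "delta_rot": [0, 0, 0], "gripper": -1}
  ]
}}

```text
time_s: 14.55
eef_pos: [0.4407, 0.0472, 0.0921]
ee_rot: [[-1.0, 0.007, -0.0], [0.007, 1.0, 0.003], [0.0, 0.003, -1.0]]
wrist_force: [-0.4, 0.3, -3.4]
width: 0.228
gripper_force: 60.4
```

>>> {"method": "apply_moves", "body": {
  "commands": [
    {"translation": [0, 0, 0.02], "delta_rot": [0, 0, 0], "gripper": -1},
    {"translation": [0, 0, 0.04], "delta_rot": [0, 0, 0], "gripper": -1},
    {"translation": [0, 0, 0.06], "delta_rot": [0, 0, 0], "gripper": -1},
    {"translation": [0, 0, 0.06], "delta_rot": [0, 0, 0], "gripper": -1}
  ]
}}

```text
time_s: 14.95
eef_pos: [0.4408, 0.0472, 0.0905]
ee_rot: [[-1.0, 0.007, 0.0], [0.007, 1.0, 0.003], [-0.0, 0.003, -1.0]]
wrist_force: [-0.2, -0.5, -1.6]
width: 0.225
gripper_force: 60.6
```

Contact. I'll lower a trifle more, then release and retreat upward.

>>> {"method": "apply_moves", "body": {
  "commands": [
    {"translation": [0, 0, 0.03], "delta_rot": [0, 0, 0], "gripper": -1},
    {"translation": [0, 0, 0.04], "delta_rot": [0, 0, 0], "gripper": -1},
    {"translation": [0, 0, 0.04], "delta_rot": [0, 0, 0], "gripper": 0.2},
    {"translation": [0, 0, 0.04], "delta_rot": [0, 0, 0], "gripper": 1},
    {"translation": [0, 0, 0.04], "delta_rot": [0, 0, 0], "gripper": 1},
    {"translation": [0, 0, 0.04], "delta_rot": [0, 0, 0], "gripper": 1},
    {"translation": [0, 0, 0.04], "delta_rot": [0, 0, 0], "gripper": 1},
    {"translation": [0, 0, 0.04], "delta_rot": [0, 0, 0], "gripper": 1}
  ]
}}

```text
time_s: 15.75
eef_pos: [0.4407, 0.0471, 0.0891]
ee_rot: [[-1.0, 0.007, -0.0], [0.007, 1.0, 0.003], [0.0, 0.003, -1.0]]
wrist_force: [0.6, 0.4, 0.1]
width: 0.998
gripper_force: 0.0
```

>>> {"method": "apply_moves", "body": {
  "commands": [
    {"translation": [0, 0, -0.3], "delta_rot": [0, 0, 0], "gripper": 1},
    {"translation": [0, 0, -0.9], "delta_rot": [0, 0, 0], "gripper": 1},
    {"translation": [0, 0, -1.8], "delta_rot": [0, 0, 0], "gripper": 1},
    {"translation": [0, 0, -3.0], "delta_rot": [0, 0, 0], "gripper": 1},
    {"translation": [0, 0, -4.2], "delta_rot": [0, 0, 0], "gripper": 1},
    {"translation": [0, 0, -5.0], "delta_rot": [0, 0, 0], "gripper": 1},
    {"translation": [0, 0, -5.0], "delta_rot": [0, 0, 0], "gripper": 1},
    {"translation": [0, 0, -5.0], "delta_rot": [0, 0, 0], "gripper": 1}
  ]
}}

```text
time_s: 16.55
eef_pos: [0.4409, 0.0468, 0.2397]
ee_rot: [[-1.0, 0.007, 0.001], [0.007, 1.0, 0.003], [-0.001, 0.003, -1.0]]
wrist_force: [-0.1, 0.4, 0.7]
width: 1.002
gripper_force: 0.0
```

```bash
python3 - <<'E'
from st import *
print(s["width"])
for l in("pan","bin","offcut_2","wedge","grease_tin","star_knob"):
  for c in("scene","top"):
    optics.get_image(c)
    for r in nets.trace(l,c)[:1]: print(l,c,r["score"],r["box"])
print([proj(c,np.array([.441+a,.048+b,z])).round() for c in("scene","top") for a,b,z in((.067,-.085,.012),(-.067,-.085,.012),(.067,.085,.045),(-.067,.085,.045))])
E
```

```text
time 16.55 [0.44091412 0.04675949 0.23968794] q4 1.0111357298855397 [-0.06523772  0.40499754  0.67917439] [ 0.04517847 -0.00608167 -0.04070436]
0.16499760380594802
nose [-0.12153439  0.15448456 -0.05932582] 0.16548423103119736 158.99199961441877
1.0017156428495448
pan scene 0.93 [269.3, 166.7, 71.3, 68.8]
bin scene 0.74 [126.1, 196.7, 157.9, 168.3]
bin top 0.91 [377.0, 149.3, 116.1, 89.3]
offcut_2 scene 0.58 [268.6, 169.8, 74.5, 61.9]
grease_tin scene 0.96 [313.3, 271.3, 28.8, 29.5]
grease_tin top 0.59 [327.6, 142.5, 22.8, 22.4]
star_knob scene 0.72 [345.6, 266.9, 20.5, 17.6]
star_knob top 0.5 [308.0, 139.6, 11.5, 14.0]
[array([293., 232.]), array([267., 202.]), array([342., 196.]), array([314., 169.]), array([331., 219.]), array([333., 265.]), array([272., 219.]), array([272., 267.])]
```

The pan's box matches a flat pose, the bystanders haven't moved and nothing is held.

```bash
python3 -c "
from bench import hand_in
print(hand_in())"
```

```text
the job is handed in; nothing more can be done
None
```

I tipped all three offcuts into the bin, eased the flap shut without a snap, and set the empty pan flat on the table; the job is handed in but returned no verdict, and I viewed 11 pictures against the limit of 10.

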